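# Seat the casting in the drill fixture and clamp it

### The job

Put the small aluminium casting flange-down into the pocket of the blue fixture and press it down past the stiff lifter until you feel it sit fully home on the hard stop, holding it there a moment with about 20 newtons. Only then swing the hinged clamp over it and press the clamp snugly down onto the casting, without forcing anything; let go and leave the clamp down on the seated casting.

Things in the scene. Friction and masses are not known exactly. Their poses are not given: they have to be found in the camera images.
- casting: loose aluminium casting, 0.2 to 0.45 kg: flange 56 (own x) x 40 (y) x 16 mm, on it a centred neck 30 (x) x 24 (y) x 24 mm, 40 mm tall in all. Origin: centre of the underside, z up. Starts flange down on the table; a half turn about z makes no difference. Grasp the upper half of the neck across its 24 mm from above. Pressed with more than 50 N, by hand or by the clamp, it is spoilt
- fixture: fixed drill fixture: dark plate 200 x 110 x 12 mm, blue nest block 84 (own x) x 68 (y) mm, top 40 mm above the table, with a chamfered pocket 58 (x) x 42 (y) mm. Origin: under the pocket's centre at table height; x points to the clamp's hinge, z up. Two steel ledges in it are the hard stop; their height is set anew each time and not measured: a seated casting's underside is 14 to 24 mm above the table
- nest_top (a point): centre of the pocket's mouth, level with the top of the nest block, 40 mm above the fixture's origin. Between the ledges in the pocket a brass lifter pad 28 x 30 mm stands 4 to 8 mm above them, held by stiff friction: it carries the casting, sinks only under about 8 N in all (the casting's weight included), does not spring back; at the ledges the force rises steeply
- clamp (a joint): hinged steel clamp arm, rad: 0 = level over the pocket (pad 59 mm above the table), positive = raised, pi/2 = upright; starts at 1.8 to 2.0, leaning away from the pocket. Friction hinge: stays where it is left, needs about 1 to 3 N at the handle. On a seated casting it comes to rest between -0.08 and 0.08, depending on the stop's height
- clamp_hinge (a point): the clamp's hinge axis (along the fixture's y), 65 mm from the pocket's centre along the fixture's x and 73 mm above the table; two blue cheeks beside it, 26 mm long and 34 mm wide over both, reach 86 mm above the table
- clamp_handle (a point): centre of the clamp's red crossbar handle, a round bar 14 mm thick and 50 mm long along the fixture's y, 120 mm from the hinge axis, at the end of an arm 14 mm wide and 12 mm thick. Pushed with closed fingers from behind, then from above, it moves in a circle about the hinge
- clamp_pad (a point): lowest point of the black rubber pad under the arm, 65 mm from the hinge; with the clamp down it rests on the middle of the casting's neck
Not all that is in view belongs to the job. Of the things that look like the casting, take the one that is farthest to the robot's right at the start.

How it is judged:
By the outcome, as a careful person would: the job done as asked, in the order asked, and still so for the second after the job is handed in, with the robot touching nothing.
It also fails if it takes over 72 s, if anything falls off the work surface, if the arm or the gripper's body presses on something with over 40 N, if the wrist force passes 120 N, or if a joint passes its speed limit or range.

### The arm

A 6-joint arm with a two-finger parallel gripper is mounted at the origin on a cart in front of the work surface, level with it; the furniture and walls round the work are solid. World frame = base frame: x ahead of the robot, y to its left, z up, the work surface at z = 0. Lengths are in m, angles in rad, forces in N, time in s.
With the tool pointing down it reaches from about 0.325 to 1 m from the base axis. Payload 5.1 kg.
Tool frame: the origin (TCP) lies on the centre line of the jaws, within the pads' length; the fingertips stand 22 mm ahead of it and the grasp point (between the pads) lies 3 mm ahead of it; z points along the fingers, y is the line along which they close (so a half turn about z gives the same grasp; the last joint's range is limited). The gripper opens to 85 mm and grips with 20 to 120 N. Pads are 22 mm wide; open, the fingers measure 114 mm over their backs; the gripper's body (76 mm by 85 mm) begins 54 mm behind the grasp point. The pads swing forward as they close: fully open they stand 13 mm farther back than shut.
Start: joints at [-1.332, 0.124, 1.65, -0, 1.367, -0.083], TCP at [0.206, -0.617, 0.253] pointing down, gripper open.
Joint ranges: [-2.61, 2.61], [-1.02, 2.33], [0.03, 2.71], [-1.35, 4.49], [0.32, 2.68], [-2.91, 2.91]. Speed limits (rad/s): [2.57, 2.57, 3.14, 3.14, 3.14, 3.14].

### API

Orientations are given as a rotation vector (axis times angle).
In Python, from plant import arm gives the robot as it stands.
- The arm moves only by the tool jog_arm, never from a script. Its argument "increments" is a list of rows, each an object of numbers: "dx", "dy", "dz": the shift along the tool's x, y, z normalised to -1 to 1, where 1 is 0.1 m; "spin": the turn about the tool's z normalised to -1 to 1, where 1 is pi/4 rad. A call has 1 to 20 rows; each row is the pose to reach, as a shift and turn from the pose commanded when the call began, along the tool's axes at that moment; what a row does not reach only later rows make up. A row lasts 1/8 s, in which the tool goes at most 62.5 mm and 10.7 degrees, less where a joint would pass 70% of its speed; a pose out of reach is approached as far as the arm can. A call with a number of a shift or a turn outside -1 to 1 is refused whole. A call with a gripper value outside its range is refused whole. "jaw" is the closure, from -1 (fully open) to 1 (shut), set as the call begins (left out, the last holds). The fingers move at their own pace and stop on an object; the grip force is fixed at half the most. Time passes only in rows, so rows that repeat a pose let the fingers close. It gives the time, the measured TCP pose, the force, the opening and the grip force at its end, in the units of the state.
- arm.get_obs(): the state, without advancing time (a new reading comes with each control period).
- arm.capture(name): name is "scene" or "top"; returns (picture, depth): 420x560x3 uint8, red, green, blue; 420x560 float32, m along the optical axis (not along the pixel's ray), 0 where there is no reading.
- arm.calibration(name): a dict with "fx", "fy", "cx", "cy" (pixels), "R" (3x3) and "t" (3): a world point X has camera coordinates R X + t. Camera axes: x right, y down, z forward; pixel columns grow to the right and rows downward; lengths in m; the calibration is good to about 2 mm. A picture is of the moment at which its call begins. calibration takes no time and is no camera call.
- arm.sign_off(): hands the job in; it is judged then, once.
Trained networks look in the newest picture that a camera, given by its name, has taken for a name from the list of things; names that differ only in an ending like _2 or _b are one class to them, and where a whole thing is asked for, a point or a joint stands for the part that bears it (a point fixed in the world has none). Each returns a list of dicts, best first, with "confidence" (0 to 1); they miss things now and then, are a little off and sometimes report something else, mostly with a low value. They report only what shows in the picture. A call takes as long as a camera call. They do not tell look-alikes from the thing itself.
- arm.recognise(camera, label): "xyz" ([x, y, z] in m, in world coordinates, good to about 4 mm: the middle of the surface that is visible of it).
- arm.silhouettes(camera, label): "region" (420x560 bool, what is visible of it).
- arm.landmark_of(camera, label): "xyz" ([x, y, z] in m, in world coordinates, good to about 4 mm: a listed point, or the origin of a listed thing).
The state is a dict: "time_s": time; "joint_pos": joint angles; "joint_velocities": joint speeds; "effort": joint torques, N m; "position": TCP position; "tool_rot": TCP orientation; "wrist_force": force on the tool from outside, world axes, zero at the start; "moment": the same for the moment, N m; "gripper_width": opening from 0.0 (shut) to 1.0 (fully open); "gripper_force": force on a finger pad.
Only numpy, scipy, OpenCV 4.12 (cv2) and the standard library are available. Lean on these libraries where they do the work, as an engineer would, in place of code of your own. Each camera call takes 0.05 s, during which the arm holds its last target. There are 200 camera calls.

## Working session

There is one attempt and no reset: what is moved stays moved. The work goes in short steps, Python scripts to look and compute and a tool call to move; the robot and the scene stay as the last step left them, time stands still between calls to the robot, and variables do not carry over. Pictures are saved under pics/ and viewed, at most 10 in all, crops included, and the job is handed in when it is done.

Besides the shell and the picture viewer there is one more tool, called after "Request:" as name([rows], argument=value, ...), one row to a line, values as JSON. jog_arm: Moves the arm, as the interface text tells. Its arguments: {"type":"object","properties":{"increments":{"type":"array"},"jaw":{"type":"number"}},"required":["increments"]}

```bash
mkdir -p pics; ls; cat > h.py <<'E'
import numpy as np, cv2
from plant import arm
def snap(cam,name):
    p,d=arm.capture(cam); cv2.imwrite(f'pics/{name}.png',cv2.cvtColor(p,cv2.COLOR_RGB2BGR)); np.save(f'pics/{name}.npy',d); return p,d
def unproj(cam,d,mask):
    c=arm.calibration(cam); v,u=np.nonzero(mask&(d>0)); z=d[v,u]
    P=np.c_[(u-c['cx'])/c['fx']*z,(v-c['cy'])/c['fy']*z,z]
    return (P-c['t'])@np.array(c['R'])
def proj(cam,X):
    c=arm.calibration(cam); p=np.array(c['R'])@np.array(X)+c['t']; return [round(float(c['fx']*p[0]/p[2]+c['cx'])),round(float(c['fy']*p[1]/p[2]+c['cy']))]
E
python3 - <<'E'
from h import *
for cam in('top','scene'):
    snap(cam,cam+'0')
    for l in('casting','fixture','nest_top','clamp_hinge','clamp_handle','clamp_pad'):
        for r in arm.landmark_of(cam,l): print(cam,l,round(r['confidence'],2),np.round(r['xyz'],3),proj(cam,r['xyz']))
o=arm.get_obs();print(o['time_s'],o['position'],o['tool_rot'],o['wrist_force'],o['gripper_width'])
a=cv2.imread('pics/top0.png');b=cv2.imread('pics/scene0.png')
cv2.imwrite('pics/both0.png',cv2.resize(np.vstack([a,b]),None,fx=.71,fy=.71))
E
```

```text
pics
top casting 0.83 [ 0.482 -0.033  0.002] [288, 232]
top casting 0.82 [ 0.493 -0.13   0.002] [331, 226]
top fixture 0.93 [0.52  0.151 0.002] [205, 216]
top nest_top 0.83 [0.516 0.154 0.04 ] [200, 214]
top clamp_hinge 0.92 [0.583 0.145 0.076] [202, 179]
top clamp_handle 0.86 [0.619 0.141 0.186] [193, 144]
top clamp_pad 0.76 [0.592 0.145 0.137] [197, 166]
top clamp_pad 0.42 [0.583 0.147 0.076] [201, 180]
scene casting 0.94 [ 0.482 -0.032  0.001] [301, 229]
scene casting 0.85 [ 0.499 -0.134  0.002] [275, 203]
scene casting 0.4 [0.628 0.134 0.184] [276, 252]
scene fixture 0.86 [ 0.515  0.154 -0.003] [329, 295]
scene nest_top 0.89 [0.517 0.154 0.039] [330, 283]
scene clamp_hinge 0.93 [0.582 0.144 0.072] [300, 283]
scene clamp_handle 0.63 [0.623 0.136 0.185] [278, 251]
scene clamp_pad 0.93 [0.592 0.143 0.137] [295, 264]
0.7 [ 0.20557986 -0.61665999  0.2533952 ] [3.10090589e+00 5.03281387e-01 4.97455791e-05] [-0.17783379  0.08881485  0.82925105] 1.0033686722780875
```

View pics/both0.png

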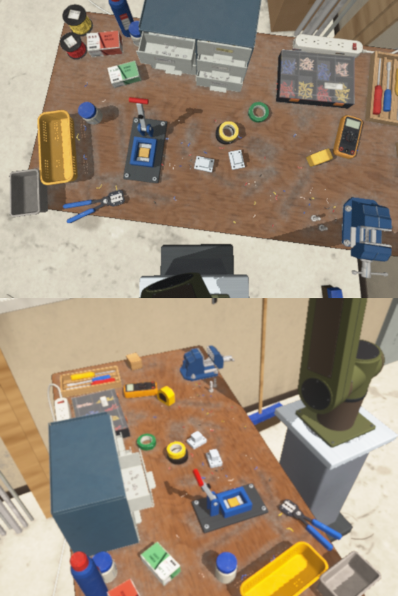

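Top view: two casting-like white parts at top-camera pixels (288,232) and (331,226). The rightmost (y≈-0.13) is (331,226). The blue fixture is at (200,214) with the red handle at (193,144). Next, a close crop and the orientations.

```bash
python3 - <<'E'
from h import *
for cam in('top','scene'):
    p,d=snap(cam,cam+'1')
    for l in('casting','fixture'):
        for r in arm.silhouettes(cam,l):
            m=r['region']; X=unproj(cam,d,m)
            if len(X)<20: continue
            print(cam,l,round(r['confidence'],2),len(X),X.mean(0).round(3),'zmax',np.percentile(X[:,2],[2,50,98]).round(3))
            if l=='casting':
              for lo,hi in((.008,.024),(.033,.048),(.008,.05)):
                q=X[(X[:,2]>lo)&(X[:,2]<hi)]
                if len(q)>8:
                    (c,s,a)=cv2.minAreaRect((q[:,:2]*1000).astype(np.float32)); print('  ',lo,len(q),np.round(c,1),np.round(s,1),round(a,1))
            else:
                for lo,hi in((.007,.018),(.034,.046)):
                    q=X[(X[:,2]>lo)&(X[:,2]<hi)]
                    (c,s,a)=cv2.minAreaRect((q[:,:2]*1000).astype(np.float32)); print('  ',lo,len(q),np.round(c,1),np.round(s,1),round(a,1))
a=cv2.imread('pics/top1.png')[175:265,160:360]; b=cv2.imread('pics/scene1.png')[175:325,210:410]
cv2.imwrite('pics/crop1.png',np.vstack([cv2.resize(a,None,fx=3,fy=3,interpolation=2),cv2.resize(b,(400,300),interpolation=2)]if 0 else [cv2.resize(a,(600,270),interpolation=2),cv2.resize(b,(440,330),interpolation=2)[:, :].copy() if 0 else cv2.copyMakeBorder(cv2.resize(b,(440,330),interpolation=2),0,0,0,160,0)]))
E
```

```text
top casting 0.81 458 [ 0.494 -0.132  0.023] zmax [0.007 0.016 0.041]
   0.008 277 [ 496.8 -133.6] [55.7 40.1] 11.0
   0.033 157 [ 496.7 -133.6] [29.4 23.9] 10.8
   0.008 447 [ 496.8 -133.6] [55.7 40.1] 11.0
top casting 0.58 480 [ 0.482 -0.033  0.021] zmax [-0.002  0.015  0.04 ]
   0.008 287 [484.  -33.1] [55.7 40.7] 77.3
   0.033 154 [483.9 -32.8] [29.8 24.2] 77.6
   0.008 449 [484.  -33.1] [55.7 40.7] 77.3
scene casting 0.81 435 [ 0.486 -0.024  0.022] zmax [-0.001  0.018  0.043]
   0.008 228 [482.2 -31.6] [58.9 41. ] 76.9
   0.033 127 [482.8 -32. ] [33.5 24.2] 75.3
   0.008 388 [482.2 -31.6] [58.9 41. ] 76.9
scene casting 0.66 409 [ 0.499 -0.125  0.022] zmax [0.    0.018 0.042]
   0.008 207 [ 495.7 -130. ] [57.2 40.7] 3.1
   0.033 113 [ 496.  -131.8] [31.3 25.5] 13.9
   0.008 359 [ 495.7 -130. ] [57.2 40.7] 3.1
scene fixture 0.67 3965 [0.533 0.163 0.02 ] zmax [0.007 0.014 0.042]
   0.007 2453 [530.2 151.8] [112.3 200.6] 82.5
   0.034 756 [517.8 152.7] [72.2 86. ] 82.2
```

View pics/crop1.png

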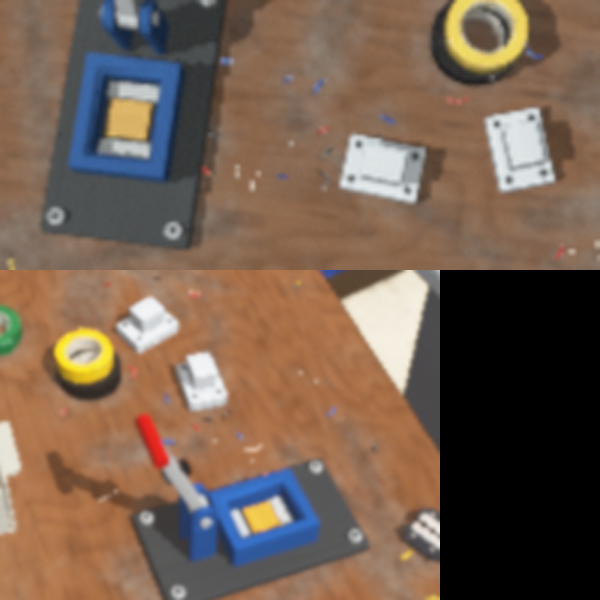

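The crop confirms it: the right-hand part, crop (520,150), is the casting with flange and neck, its long axis about 11° from world x. The other at (383,167) is the look-alike. Now refine the fixture from the top camera and work out the move.

```bash
cat >> h.py <<'E'
def go(x,y,z,deg=None):
    o=arm.get_obs(); from scipy.spatial.transform import Rotation as Ro
    R=Ro.from_rotvec(o['tool_rot']).as_matrix(); d=R.T@(np.array([x,y,z])-o['position'])
    cur=np.degrees(np.arctan2(R[1,0],R[0,0])); s=0 if deg is None else (cur-deg)/45
    print('t',round(o['time_s'],2),'pos',np.round(o['position'],4),'deg',round(cur,2),'tilt',R[:,2].round(3),'F',np.round(o['wrist_force'],2),'w',round(o['gripper_width'],3),'gf',np.round(o['gripper_force'],1))
    print('  units',np.round(d*10,3),'spin',round(s,3))
E
python3 - <<'E'
from h import *
d=np.load('pics/top1.npy'); p=cv2.cvtColor(cv2.imread('pics/top1.png'),4)
X=unproj('top',d,np.ones_like(d,bool)); P=p[d>0].astype(int)
near=(np.abs(X[:,0]-.52)<.15)&(np.abs(X[:,1]-.15)<.1)
m=near&(X[:,2]>.036)&(X[:,2]<.044)&(abs(X[:,0]-.518)<.065)&(X[:,0]<.57)
for n,q in(('nest',X[m]),('plate',X[near&(X[:,2]>.009)&(X[:,2]<.015)])):
    c,s,a=cv2.minAreaRect((q[:,:2]*1000).astype(np.float32)); print(n,len(q),np.round(c,1),np.round(s,1),round(a,2))
nt=np.array([.5178,.1527]); 
a=np.radians(-7.5); ex=np.array([np.cos(a),np.sin(a)]); ey=np.array([-ex[1],ex[0]])
L=(X[:,:2]-nt)@np.c_[ex,ey]
for lx in range(-28,30,4):
    k=(abs(L[:,0]-lx/1000)<.002)&(abs(L[:,1])<.010); print(lx,k.sum(),np.median(X[k,2]).round(4),P[k].mean(0).round() if k.any() else '')
# inner edges of nest ring (top)
R=L[m]; print('ring',np.percentile(R[:,0]*1000,[0,100]),np.percentile(R[:,1]*1000,[0,100]))
for ax,(o) in((0,1),(1,0)):
    q=R[abs(R[:,o])<.012][:,ax]*1000; print('inner',ax,q[q<0].max().round(1),q[q>0].min().round(1), 'outer',q.min().round(1),q.max().round(1))
go(.4968,-.1335,.12,11)
for l in ('clamp_handle','nest_top','clamp_hinge'):
    for r in arm.landmark_of('top',l)[:1]: print(l,r['xyz'])
E
```

```text
nest 604 [520. 152.] [68.7 84.4] 82.59
plate 2330 [495.1 159.4] [129.  282.5] 76.2
-28 12 0.0361 [ 86. 102. 127.]
-24 11 0.0201 [158. 163. 166.]
-20 16 0.02 [192. 197. 196.]
-16 15 0.0197 [173. 176. 174.]
-12 19 0.0199 [175. 149.  98.]
-8 17 0.0245 [218. 178. 103.]
-4 16 0.0231 [218. 178. 103.]
0 16 0.0234 [217. 177. 102.]
4 16 0.0239 [219. 179. 104.]
8 17 0.0235 [221. 182. 106.]
12 16 0.0243 [213. 175. 104.]
16 12 0.0234 [177. 162. 132.]
20 18 0.0196 [189. 193. 191.]
24 15 0.0186 [196. 201. 200.]
28 16 0.0195 [159. 165. 169.]
ring [-39.9253764   44.52337485] [-34.75072039  33.97940195]
inner 0 -27.3 31.1 outer -39.8 44.5
inner 1 -21.8 20.3 outer -34.3 34.0
t 1.0 pos [ 0.2056 -0.6166  0.2534] deg 18.44 tilt [ 0. -0. -1.] F [0.03 0.83 0.36] w 0.997 gf 0.0
  units [ 4.291 -3.662  1.333] spin 0.165
nest_top [0.5182, 0.1531, 0.0383]
clamp_hinge [0.5848, 0.1448, 0.0725]
```

Request:
jog_arm([
  {"dx": 0.4,"dy": -0.34},
  {"dx": 0.8,"dy": -0.68},
  {"dx": 1,"dy": -0.85},
  {"dx": 1,"dy": -0.85},
], jaw=0.0)

```text
invalid input at $.increments[0]: expected keys dx, dy, dz, spin
```

Request:
jog_arm([
  {"dx": 0.4,"dy": -0.34},
  {"dx": 0.8,"dy": -0.68},
  {"dx": 1,"dy": -0.85},
  {"dx": 1,"dy": -0.85},
])

```text
invalid input at $.increments[0]: expected keys dx, dy, dz, spin
```

Request:
jog_arm([
  {"dx": 0.4,"dy": -0.34},
  {"dx": 0.8,"dy": -0.68},
  {"dx": 1,"dy": -0.85},
  {"dx": 1,"dy": -0.85},
])

```text
invalid input at $.increments[0]: expected keys dx, dy, dz, spin
```

Request:
jog_arm([
  {"dx": 0.4,"dy": -0.34,"dz": 0.3,"spin": 0.04},
  {"dx": 0.8,"dy": -0.68,"dz": 0.6,"spin": 0.08},
  {"dx": 1,"dy": -0.85,"dz": 1,"spin": 0.165},
  {"dx": 1,"dy": -0.85,"dz": 1,"spin": 0.165},
  {"dx": 1,"dy": -0.85,"dz": 1,"spin": 0.165},
])

```text
time_s: 1.78
position: [0.2736, -0.5057, 0.1549]
tool_rot: [3.125, 0.302, 0.001]
wrist_force: [-0.2, -0.5, 0.2]
gripper_width: 0.999
gripper_force: 0.0
```

```bash
python3 -c "
from h import *
go(.4966,-.1332,.1,11)"
```

```text
t 1.77 pos [ 0.2736 -0.5057  0.1549] deg 11.05 tilt [ 0.001 -0.002 -1.   ] F [-0.16 -0.46  0.15] w 0.999 gf 0.0
  units [ 2.902 -3.23   0.541] spin 0.001
```

Request:
jog_arm([
  {"dx": 0.45,"dy": -0.5,"dz": 0,"spin": 0},
  {"dx": 0.9,"dy": -1,"dz": 0,"spin": 0},
  {"dx": 0.9,"dy": -1,"dz": 0,"spin": 0},
], jaw=0.0)

```text
time_s: 2.15
position: [0.3445, -0.3889, 0.1559]
tool_rot: [3.123, 0.305, 0.004]
wrist_force: [-0.8, 0.0, -1.5]
gripper_width: 0.5
gripper_force: 0.0
```

Request:
jog_arm([
  {"dx": 0.45,"dy": -0.5,"dz": 0,"spin": 0},
  {"dx": 0.9,"dy": -1,"dz": 0,"spin": 0},
  {"dx": 0.9,"dy": -1,"dz": 0,"spin": 0},
])

```text
time_s: 2.52
position: [0.414, -0.2734, 0.1555]
tool_rot: [3.124, 0.306, 0.004]
wrist_force: [0.2, -1.0, 0.1]
gripper_width: 0.501
gripper_force: 0.0
```

Request:
jog_arm([
  {"dx": 0.45,"dy": -0.5,"dz": 0,"spin": 0},
  {"dx": 0.9,"dy": -1,"dz": 0.2,"spin": 0},
  {"dx": 0.9,"dy": -1,"dz": 0.5,"spin": 0},
  {"dx": 0.9,"dy": -1,"dz": 0.5,"spin": 0},
])

```text
time_s: 3.02
position: [0.4805, -0.1587, 0.102]
tool_rot: [-3.126, -0.302, 0.005]
wrist_force: [0.2, 0.4, -0.3]
gripper_width: 0.497
gripper_force: 0.0
```

```bash
python3 -c "
from h import *
go(.4966,-.1332,.1,11)"
```

```text
t 3.02 pos [ 0.4805 -0.1587  0.102 ] deg 11.03 tilt [-0.004  0.001 -1.   ] F [ 0.23  0.37 -0.25] w 0.497 gf 0.0
  units [ 0.207 -0.22   0.019] spin 0.001
```

Request:
jog_arm([
  {"dx": 0.207,"dy": -0.22,"dz": 0,"spin": 0},
  {"dx": 0.207,"dy": -0.22,"dz": 0.15,"spin": 0},
  {"dx": 0.207,"dy": -0.22,"dz": 0.35,"spin": 0},
  {"dx": 0.207,"dy": -0.22,"dz": 0.53,"spin": 0},
  {"dx": 0.207,"dy": -0.22,"dz": 0.53,"spin": 0},
  {"dx": 0.207,"dy": -0.22,"dz": 0.53,"spin": 0},
])

```text
time_s: 3.78
position: [0.4976, -0.1335, 0.0508]
tool_rot: [3.127, 0.3, 0.001]
wrist_force: [0.3, -0.0, -0.0]
gripper_width: 0.5
gripper_force: 0.0
```

```bash
python3 - <<'E'
from h import *
go(.4966,-.1332,.049,11)
a,_=snap('top','t2');b,_=snap('scene','s2')
u,v=proj('top',[.497,-.133,.03]);u2,v2=proj('scene',[.497,-.133,.03])
f=lambda n,u,v:cv2.resize(cv2.imread(f'pics/{n}.png')[v-40:v+40,u-40:u+40],(400,400),interpolation=2)
cv2.imwrite('pics/g2.png',np.hstack([f('t2',u,v),f('s2',u2,v2)]))
E
```

```text
t 3.77 pos [ 0.4976 -0.1335  0.0508] deg 10.97 tilt [ 0.001 -0.    -1.   ] F [ 0.33 -0.03 -0.04] w 0.5 gf 0.0
  units [-0.01  -0.005  0.018] spin -0.001
```

View pics/g2.png

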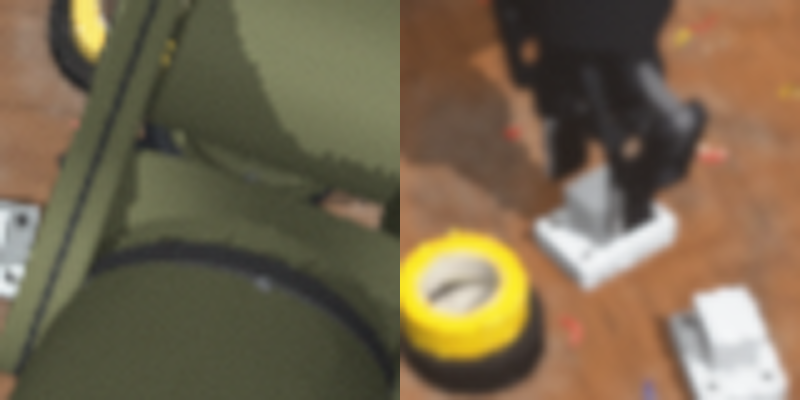

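The scene view shows the fingers straddling the neck at about (610,190) in the crop. The top view is hidden by the arm. Close the fingers.

Request:
jog_arm([
  {"dx": -0.01,"dy": 0,"dz": 0.02,"spin": 0},
  {"dx": -0.01,"dy": 0,"dz": 0.02,"spin": 0},
  {"dx": -0.01,"dy": 0,"dz": 0.02,"spin": 0},
  {"dx": -0.01,"dy": 0,"dz": 0.02,"spin": 0},
  {"dx": -0.01,"dy": 0,"dz": 0.02,"spin": 0},
  {"dx": -0.01,"dy": 0,"dz": 0.02,"spin": 0},
], jaw=1)

```text
time_s: 4.62
position: [0.497, -0.133, 0.0492]
tool_rot: [3.127, 0.302, 0.002]
wrist_force: [-1.2, 2.0, 5.7]
gripper_width: 0.257
gripper_force: 59.9
```

Request:
jog_arm([
  {"dx": 0,"dy": 0,"dz": -0.2,"spin": 0},
  {"dx": 0,"dy": 0,"dz": -0.6,"spin": 0},
  {"dx": 0,"dy": 0,"dz": -0.6,"spin": 0},
  {"dx": 0,"dy": 0,"dz": -0.6,"spin": 0},
])

```text
time_s: 5.12
position: [0.4951, -0.1325, 0.1064]
tool_rot: [-3.126, -0.301, 0.004]
wrist_force: [-0.4, -0.2, -3.8]
gripper_width: 0.263
gripper_force: 59.9
```

```bash
python3 - <<'E'
from h import *
go(.5197,.1522,.12,-7.4)
E
```

```text
t 5.12 pos [ 0.4951 -0.1325  0.1064] deg 11.02 tilt [-0.003  0.001 -1.   ] F [-0.36 -0.15 -3.81] w 0.263 gf 59.9
  units [ 0.785 -2.748 -0.134] spin 0.409
```

Request:
jog_arm([
  {"dx": 0.13,"dy": -0.45,"dz": -0.15,"spin": 0},
  {"dx": 0.26,"dy": -0.92,"dz": -0.15,"spin": 0},
  {"dx": 0.26,"dy": -0.92,"dz": -0.15,"spin": 0},
])

```text
time_s: 5.5
position: [0.5026, -0.035, 0.1206]
tool_rot: [-3.125, -0.308, 0.007]
wrist_force: [-0.2, -0.1, -3.5]
gripper_width: 0.261
gripper_force: 60.5
```

Request:
jog_arm([
  {"dx": 0.13,"dy": -0.45,"dz": 0,"spin": 0},
  {"dx": 0.26,"dy": -0.92,"dz": 0,"spin": 0},
  {"dx": 0.26,"dy": -0.92,"dz": 0,"spin": 0},
])

```text
time_s: 5.88
position: [0.511, 0.0593, 0.1211]
tool_rot: [-3.126, -0.307, 0.006]
wrist_force: [0.8, -0.8, -3.1]
gripper_width: 0.261
gripper_force: 61.1
```

Request:
jog_arm([
  {"dx": 0.13,"dy": -0.45,"dz": 0,"spin": 0.1},
  {"dx": 0.26,"dy": -0.91,"dz": 0,"spin": 0.3},
  {"dx": 0.26,"dy": -0.91,"dz": 0,"spin": 0.41},
  {"dx": 0.26,"dy": -0.91,"dz": 0,"spin": 0.41},
  {"dx": 0.26,"dy": -0.91,"dz": 0,"spin": 0.41},
])

```text
time_s: 6.5
position: [0.52, 0.1506, 0.1223]
tool_rot: [3.134, -0.204, -0.003]
wrist_force: [0.6, -0.1, -3.7]
gripper_width: 0.258
gripper_force: 61.5
```

```bash
python3 - <<'E'
from h import *
go(.5197,.1522,.1,-7.4)
p,d=snap('scene','s3')
for r in arm.landmark_of('scene','casting')+arm.landmark_of('scene','nest_top'): print(r)
for r in arm.silhouettes('scene','casting'):
    X=unproj('scene',d,r['region']); print(r['confidence'],len(X),np.percentile(X,[2,50,98],axis=0).round(3))
u,v=proj('scene',[.52,.152,.06])
cv2.imwrite('pics/c3.png',cv2.resize(cv2.imread('pics/s3.png')[v-50:v+50,u-60:u+60],(720,600),interpolation=2))
E
```

```text
t 6.5 pos [0.52   0.1506 0.1223] deg -7.45 tilt [-0.002 -0.001 -1.   ] F [ 0.57 -0.08 -3.68] w 0.258 gf 61.5
  units [-0.005 -0.015  0.223] spin -0.001
{'xyz': [0.5214, 0.1494, 0.0745], 'confidence': 0.63}
{'xyz': [0.5206, 0.1532, 0.0395], 'confidence': 0.94}
0.89 423 [[ 0.465 -0.06   0.001]
 [ 0.488 -0.021  0.018]
 [ 0.505 -0.003  0.043]]
0.64 418 [[0.494 0.131 0.077]
 [0.532 0.162 0.089]
 [0.547 0.173 0.114]]
```

View pics/c3.png

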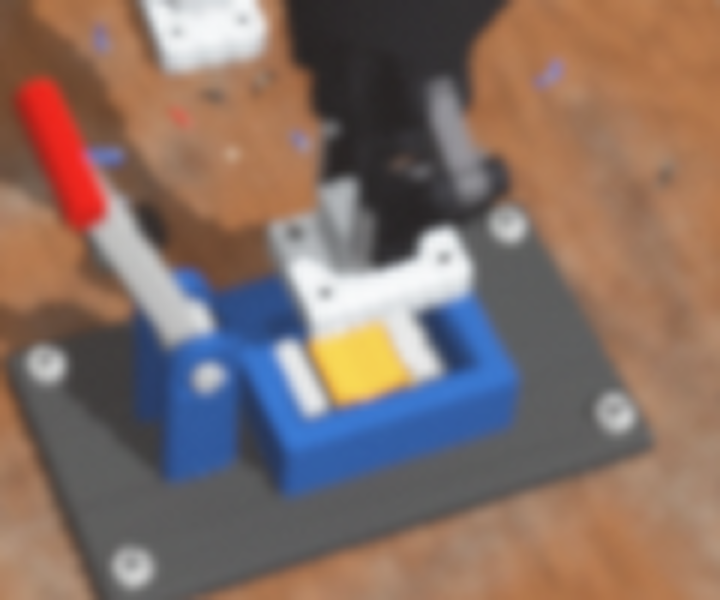

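The crop shows the casting held flange-down and level above the pocket, with the brass pad at (360,365) and the clamp upright at (110,210). Go down to just above the mouth and centre.

Request:
jog_arm([
  {"dx": 0,"dy": -0.013,"dz": 0.15,"spin": 0},
  {"dx": 0,"dy": -0.013,"dz": 0.27,"spin": 0},
  {"dx": 0,"dy": -0.013,"dz": 0.27,"spin": 0},
  {"dx": 0,"dy": -0.013,"dz": 0.27,"spin": 0},
])

```text
time_s: 7.2
position: [0.5205, 0.1532, 0.0961]
tool_rot: [3.135, -0.204, -0.001]
wrist_force: [0.2, 0.4, -3.6]
gripper_width: 0.26
gripper_force: 61.5
```

```bash
python3 - <<'E'
from h import *
go(.52,.1518,.085,-7.4)
E
```

```text
t 7.2 pos [0.5205 0.1532 0.0961] deg -7.43 tilt [-0. -0. -1.] F [ 0.16  0.39 -3.64] w 0.26 gf 61.5
  units [-0.004  0.015  0.111] spin -0.001
```

Request:
jog_arm([
  {"dx": 0,"dy": 0.014,"dz": 0.0,"spin": 0},
  {"dx": 0,"dy": 0.014,"dz": 0.03,"spin": 0},
  {"dx": 0,"dy": 0.014,"dz": 0.06,"spin": 0},
  {"dx": 0,"dy": 0.014,"dz": 0.09,"spin": 0},
  {"dx": 0,"dy": 0.014,"dz": 0.1,"spin": 0},
  {"dx": 0,"dy": 0.014,"dz": 0.1,"spin": 0},
])

```text
time_s: 7.95
position: [0.5203, 0.1518, 0.0862]
tool_rot: [3.135, -0.204, -0.0]
wrist_force: [-0.4, -0.5, -3.5]
gripper_width: 0.257
gripper_force: 61.5
```

```bash
python3 - <<'E'
from h import *
go(.52,.1518,.080,-7.4)
print(arm.get_obs()['moment'])
E
```

```text
t 7.95 pos [0.5203 0.1518 0.0862] deg -7.44 tilt [-0. -0. -1.] F [-0.36 -0.54 -3.51] w 0.257 gf 61.5
  units [-0.003  0.     0.062] spin -0.001
[-0.04831294 -0.03852859  0.03319515]
```

Request:
jog_arm([
  {"dx": 0,"dy": 0,"dz": 0.02,"spin": 0},
  {"dx": 0,"dy": 0,"dz": 0.04,"spin": 0},
  {"dx": 0,"dy": 0,"dz": 0.05,"spin": 0},
  {"dx": 0,"dy": 0,"dz": 0.05,"spin": 0},
])

```text
time_s: 8.45
position: [0.5203, 0.1518, 0.0812]
tool_rot: [3.135, -0.204, -0.0]
wrist_force: [0.5, -0.2, -4.1]
gripper_width: 0.268
gripper_force: 61.5
```

Request:
jog_arm([
  {"dx": 0,"dy": 0,"dz": 0.02,"spin": 0},
  {"dx": 0,"dy": 0,"dz": 0.04,"spin": 0},
  {"dx": 0,"dy": 0,"dz": 0.04,"spin": 0},
])

```text
time_s: 8.82
position: [0.5202, 0.1517, 0.077]
tool_rot: [3.135, -0.204, -0.001]
wrist_force: [-0.3, 1.2, -3.7]
gripper_width: 0.258
gripper_force: 61.5
```

```bash
python3 - <<'E'
from h import *
go(.52,.1518,.07,-7.4)
E
```

```text
t 8.82 pos [0.5202 0.1517 0.077 ] deg -7.44 tilt [-0.001 -0.    -1.   ] F [-0.28  1.23 -3.71] w 0.258 gf 61.5
  units [-0.002 -0.     0.07 ] spin -0.001
```

Request:
jog_arm([
  {"dx": 0,"dy": 0,"dz": 0.015,"spin": 0},
  {"dx": 0,"dy": 0,"dz": 0.03,"spin": 0},
  {"dx": 0,"dy": 0,"dz": 0.03,"spin": 0},
])

```text
time_s: 9.2
position: [0.5205, 0.1518, 0.0744]
tool_rot: [-3.135, 0.204, -0.0]
wrist_force: [-0.4, -0.3, -3.9]
gripper_width: 0.262
gripper_force: 61.6
```

Request:
jog_arm([
  {"dx": 0,"dy": 0,"dz": 0.01,"spin": 0},
  {"dx": 0,"dy": 0,"dz": 0.02,"spin": 0},
  {"dx": 0,"dy": 0,"dz": 0.02,"spin": 0},
])

```text
time_s: 9.57
position: [0.5207, 0.1518, 0.0728]
tool_rot: [-3.135, 0.204, -0.001]
wrist_force: [-2.2, -0.0, 3.3]
gripper_width: 0.264
gripper_force: 62.4
```

Request:
jog_arm([
  {"dx": 0,"dy": 0,"dz": 0.01,"spin": 0},
  {"dx": 0,"dy": 0,"dz": 0.02,"spin": 0},
  {"dx": 0,"dy": 0,"dz": 0.02,"spin": 0},
])

```text
time_s: 9.95
position: [0.5206, 0.1518, 0.0703]
tool_rot: [-3.135, 0.204, -0.001]
wrist_force: [-2.0, -0.4, 2.7]
gripper_width: 0.263
gripper_force: 62.3
```

Request:
jog_arm([
  {"dx": 0,"dy": 0,"dz": 0.005,"spin": 0},
  {"dx": 0,"dy": 0,"dz": 0.01,"spin": 0},
  {"dx": 0,"dy": 0,"dz": 0.01,"spin": 0},
])

```text
time_s: 10.32
position: [0.5206, 0.1519, 0.0701]
tool_rot: [-3.135, 0.204, -0.0]
wrist_force: [-3.0, -0.1, 7.4]
gripper_width: 0.258
gripper_force: 62.9
```

Request:
jog_arm([
  {"dx": 0,"dy": 0,"dz": 0.005,"spin": 0},
  {"dx": 0,"dy": 0,"dz": 0.01,"spin": 0},
  {"dx": 0,"dy": 0,"dz": 0.01,"spin": 0},
])

```text
time_s: 10.7
position: [0.5207, 0.1519, 0.07]
tool_rot: [3.135, -0.204, -0.001]
wrist_force: [-7.5, -0.3, 12.7]
gripper_width: 0.261
gripper_force: 63.7
```

Request:
jog_arm([
  {"dx": -0.005,"dy": 0,"dz": 0,"spin": 0},
  {"dx": -0.01,"dy": 0,"dz": 0,"spin": 0},
  {"dx": -0.01,"dy": 0,"dz": 0,"spin": 0},
])

```text
time_s: 11.08
position: [0.5206, 0.1519, 0.07]
tool_rot: [3.135, -0.203, 0.004]
wrist_force: [-3.5, -1.0, 10.7]
gripper_width: 0.264
gripper_force: 63.2
```

```bash
python3 - <<'E'
from h import *
go(.52,.1518,.07,-7.4)
print(arm.get_obs()['moment'])
E
```

```text
t 11.07 pos [0.5206 0.1519 0.07  ] deg -7.43 tilt [ 0.002 -0.    -1.   ] F [-3.48 -1.02 10.69] w 0.264 gf 63.2
  units [-0.005  0.002  0.   ] spin -0.001
[-0.41550331  0.63960989  0.05213401]
```

Request:
jog_arm([
  {"dx": -0.005,"dy": 0,"dz": 0.005,"spin": 0},
  {"dx": -0.008,"dy": 0,"dz": 0.01,"spin": 0},
  {"dx": -0.008,"dy": 0,"dz": 0.01,"spin": 0},
])

```text
time_s: 11.45
position: [0.5205, 0.152, 0.07]
tool_rot: [3.135, -0.203, 0.006]
wrist_force: [-4.2, -2.3, 13.8]
gripper_width: 0.261
gripper_force: 63.7
```

```bash
python3 - <<'E'
from h import *
go(.52,.1518,.07,-7.4)
print(arm.get_obs()['moment'])
p,d=snap('scene','s4')
for r in arm.landmark_of('scene','casting')+arm.landmark_of('scene','nest_top'): print(r)
X=unproj('scene',d,np.ones_like(d,bool)); 
a=np.radians(-7.4); L=(X[:,:2]-[.5200,.1520])@np.array([[np.cos(a),-np.sin(a)],[np.sin(a),np.cos(a)]])
for lx in range(-40,44,4):
    print(lx,[ (round(float(np.median(X[k,2]))*1,4) if (k:=(abs(L[:,0]-lx/1000)<.002)&(abs(L[:,1]-ly/1000)<.0025)&(X[:,2]<.05)).sum()>1 else None) for ly in (-28,-17,17,20,28)])
u,v=proj('scene',[.52,.152,.04])
cv2.imwrite('pics/c4.png',cv2.resize(cv2.imread('pics/s4.png')[v-40:v+40,u-50:u+50],(750,600),interpolation=2))
E
```

```text
t 11.45 pos [0.5205 0.152  0.07  ] deg -7.42 tilt [ 0.004 -0.    -1.   ] F [-4.23 -2.25 13.78] w 0.261 gf 63.7
  units [-0.005  0.002  0.   ] spin -0.0
[-0.58600794  0.7095202  -0.00106332]
{'xyz': [0.4814, -0.0312, 0.0024], 'confidence': 0.96}
{'xyz': [0.5198, 0.15, 0.0402], 'confidence': 0.72}
{'xyz': [0.5172, 0.1543, 0.0013], 'confidence': 0.49}
{'xyz': [0.6232, 0.1363, 0.1841], 'confidence': 0.4}
{'xyz': [0.5189, 0.1519, 0.0397], 'confidence': 0.88}
{'xyz': [0.5825, 0.1436, 0.069], 'confidence': 0.29}
-40 [None, None, 0.0401, 0.0404, 0.0391]
-36 [None, None, 0.0399, 0.0406, 0.0395]
-32 [None, None, 0.0356, 0.0359, 0.0404]
-28 [None, None, 0.0365, 0.0365, 0.0419]
-24 [None, None, 0.0378, 0.0369, 0.0393]
-20 [None, None, 0.0394, 0.0383, 0.0403]
-16 [None, None, 0.037, 0.0371, 0.0409]
-12 [None, None, 0.0375, 0.0362, 0.0387]
-8 [None, None, 0.0344, 0.0359, 0.0392]
-4 [None, None, 0.0386, 0.0371, 0.0395]
0 [None, None, 0.0367, 0.0371, 0.0402]
4 [None, None, 0.0366, 0.0366, 0.042]
8 [None, None, 0.0382, 0.0376, 0.0403]
12 [0.0396, 0.0368, 0.0371, 0.0371, 0.0399]
16 [0.0396, 0.0369, 0.0371, 0.0359, 0.0416]
20 [0.0401, 0.0373, 0.0383, 0.0358, 0.0409]
24 [0.041, None, 0.0374, 0.0365, 0.0398]
28 [0.0396, 0.0364, 0.0374, 0.0374, 0.0411]
32 [0.0401, 0.0408, 0.0398, 0.0405, 0.0397]
36 [0.0404, 0.0405, 0.0397, 0.0415, 0.0405]
40 [0.039, 0.0394, 0.0269, 0.0269, 0.0269]
```

View pics/c4.png

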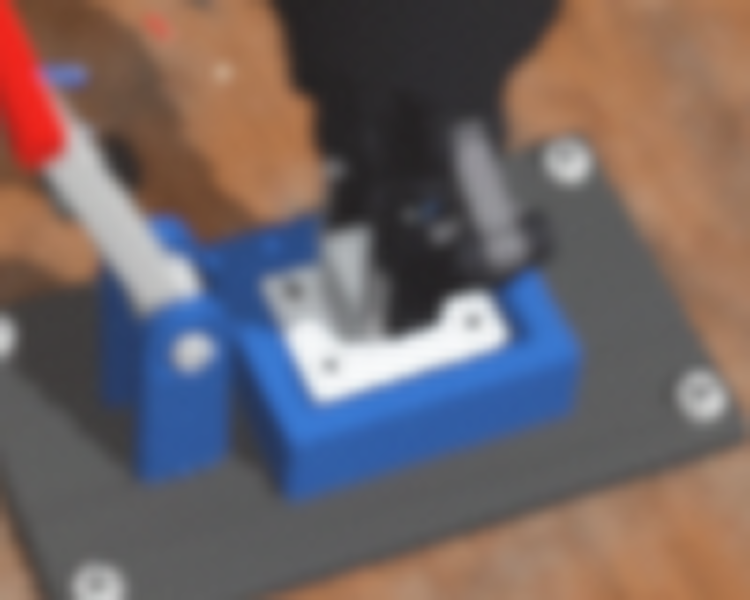

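Request:
jog_arm([
  {"dx": -0.003,"dy": 0,"dz": 0.01,"spin": 0},
  {"dx": -0.006,"dy": 0.003,"dz": 0.018,"spin": 0},
  {"dx": -0.006,"dy": 0.003,"dz": 0.018,"spin": 0},
])

```text
time_s: 11.98
position: [0.5205, 0.152, 0.07]
tool_rot: [-3.135, 0.203, -0.007]
wrist_force: [-6.8, -1.9, 22.3]
gripper_width: 0.263
gripper_force: 64.7
```

Request:
jog_arm([
  {"dx": 0,"dy": 0,"dz": 0,"spin": 0},
  {"dx": 0,"dy": 0,"dz": 0,"spin": 0},
  {"dx": 0,"dy": 0,"dz": 0,"spin": 0},
  {"dx": 0,"dy": 0,"dz": 0,"spin": 0},
  {"dx": 0,"dy": 0,"dz": 0,"spin": 0},
  {"dx": 0,"dy": 0,"dz": 0,"spin": 0},
  {"dx": 0,"dy": 0,"dz": 0,"spin": 0},
  {"dx": 0,"dy": 0,"dz": 0,"spin": 0},
])

```text
time_s: 12.98
position: [0.5205, 0.1519, 0.07]
tool_rot: [-3.135, 0.203, -0.007]
wrist_force: [-7.4, -1.0, 21.6]
gripper_width: 0.262
gripper_force: 64.7
```

Request:
jog_arm([
  {"dx": 0.01,"dy": 0,"dz": -0.03,"spin": 0},
  {"dx": 0.02,"dy": 0,"dz": -0.045,"spin": 0},
  {"dx": 0.02,"dy": 0,"dz": -0.045,"spin": 0},
])

```text
time_s: 13.35
position: [0.5205, 0.1518, 0.0701]
tool_rot: [-3.134, 0.204, -0.002]
wrist_force: [1.2, 0.4, 2.7]
gripper_width: 0.26
gripper_force: 62.4
```

Held at 22 N on the hard stop with z steady, then unloaded. Release, lift, close the fingers and confirm with a press on the neck top.

Request:
jog_arm([
  {"dx": 0,"dy": 0,"dz": 0,"spin": 0},
  {"dx": 0,"dy": 0,"dz": 0,"spin": 0},
  {"dx": 0,"dy": 0,"dz": 0,"spin": 0},
  {"dx": 0,"dy": 0,"dz": 0,"spin": 0},
  {"dx": 0,"dy": 0,"dz": 0,"spin": 0},
], jaw=0)

```text
time_s: 13.98
position: [0.52, 0.1515, 0.07]
tool_rot: [3.135, -0.204, -0.0]
wrist_force: [-0.3, 0.1, -0.4]
gripper_width: 0.499
gripper_force: 0.0
```

Request:
jog_arm([
  {"dx": 0,"dy": 0,"dz": -0.2,"spin": 0},
  {"dx": 0,"dy": 0,"dz": -0.4,"spin": 0},
  {"dx": 0,"dy": 0,"dz": -0.4,"spin": 0},
])

```text
time_s: 14.35
position: [0.5217, 0.1519, 0.1126]
tool_rot: [-3.134, 0.204, -0.008]
wrist_force: [-0.6, 0.3, -0.3]
gripper_width: 0.502
gripper_force: 0.0
```

Request:
jog_arm([
  {"dx": 0,"dy": 0,"dz": 0,"spin": 0},
  {"dx": 0,"dy": 0,"dz": 0,"spin": 0},
  {"dx": 0,"dy": 0,"dz": 0,"spin": 0},
  {"dx": 0,"dy": 0,"dz": 0,"spin": 0},
  {"dx": 0,"dy": 0,"dz": 0,"spin": 0},
], jaw=1)

```text
time_s: 14.98
position: [0.5199, 0.1515, 0.1099]
tool_rot: [3.135, -0.204, -0.0]
wrist_force: [-0.8, -0.1, 0.2]
gripper_width: 0.004
gripper_force: 0.0
```

```bash
python3 - <<'E'
from h import *
go(.52,.152,.086,-7.4)
E
```

```text
t 14.97 pos [0.5199 0.1515 0.1099] deg -7.44 tilt [-0. -0. -1.] F [-0.84 -0.06  0.22] w 0.004 gf 0.0
  units [ 0.    -0.005  0.239] spin -0.001
```

Request:
jog_arm([
  {"dx": 0,"dy": -0.005,"dz": 0.1,"spin": 0},
  {"dx": 0,"dy": -0.005,"dz": 0.2,"spin": 0},
  {"dx": 0,"dy": -0.005,"dz": 0.24,"spin": 0},
  {"dx": 0,"dy": -0.005,"dz": 0.25,"spin": 0},
  {"dx": 0,"dy": -0.005,"dz": 0.26,"spin": 0},
  {"dx": 0,"dy": -0.005,"dz": 0.26,"spin": 0},
])

```text
time_s: 15.72
position: [0.5202, 0.1521, 0.0843]
tool_rot: [-3.135, 0.204, -0.001]
wrist_force: [-0.4, 1.2, 0.3]
gripper_width: 0.001
gripper_force: 0.0
```

Request:
jog_arm([
  {"dx": 0,"dy": 0,"dz": 0.01,"spin": 0},
  {"dx": 0,"dy": 0,"dz": 0.015,"spin": 0},
  {"dx": 0,"dy": 0,"dz": 0.02,"spin": 0},
  {"dx": 0,"dy": 0,"dz": 0.02,"spin": 0},
])

```text
time_s: 16.23
position: [0.5202, 0.1521, 0.0829]
tool_rot: [3.135, -0.204, 0.0]
wrist_force: [-2.2, -0.7, 5.9]
gripper_width: -0.0
gripper_force: 2.8
```

Request:
jog_arm([
  {"dx": 0,"dy": 0,"dz": 0.01,"spin": 0},
  {"dx": 0,"dy": 0,"dz": 0.02,"spin": 0},
  {"dx": 0,"dy": 0,"dz": 0.025,"spin": 0},
  {"dx": 0,"dy": 0,"dz": 0.025,"spin": 0},
])

```text
time_s: 16.73
position: [0.5204, 0.1522, 0.0829]
tool_rot: [3.135, -0.203, -0.001]
wrist_force: [-10.1, -2.9, 18.9]
gripper_width: 0.0
gripper_force: 9.8
```

Request:
jog_arm([
  {"dx": 0,"dy": 0,"dz": 0.005,"spin": 0},
  {"dx": 0,"dy": 0,"dz": 0.005,"spin": 0},
  {"dx": 0,"dy": 0,"dz": 0.005,"spin": 0},
  {"dx": 0,"dy": 0,"dz": 0.005,"spin": 0},
  {"dx": 0,"dy": 0,"dz": 0.005,"spin": 0},
  {"dx": 0,"dy": 0,"dz": 0.005,"spin": 0},
])

```text
time_s: 17.48
position: [0.5204, 0.1522, 0.0828]
tool_rot: [3.135, -0.203, -0.002]
wrist_force: [-10.6, -2.2, 22.0]
gripper_width: -0.003
gripper_force: 11.1
```

The casting is firmly seated: z stayed at 0.0829 under 22 N. Retreat upward, and check for obstacles behind the clamp.

Request:
jog_arm([
  {"dx": 0,"dy": 0,"dz": -0.1,"spin": 0},
  {"dx": 0,"dy": 0,"dz": -0.5,"spin": 0},
  {"dx": 0,"dy": 0,"dz": -1,"spin": 0},
  {"dx": 0,"dy": 0,"dz": -1,"spin": 0},
])

```text
time_s: 17.98
position: [0.5231, 0.1526, 0.1844]
tool_rot: [-3.132, 0.203, -0.016]
wrist_force: [-0.3, -0.4, -1.1]
gripper_width: 0.0
gripper_force: 0.0
```

Request:
jog_arm([
  {"dx": 0,"dy": 0,"dz": -0.5,"spin": 0},
  {"dx": 0,"dy": 0,"dz": -0.75,"spin": 0},
  {"dx": 0,"dy": 0,"dz": -0.75,"spin": 0},
])

```text
time_s: 18.35
position: [0.521, 0.1522, 0.2555]
tool_rot: [-3.134, 0.204, -0.006]
wrist_force: [-0.7, -0.8, 0.6]
gripper_width: 0.0
gripper_force: 0.0
```

```bash
cat >> h.py <<'E'
O=np.array([.52,.152]);_a=np.radians(-7.4);EX=np.array([np.cos(_a),np.sin(_a)]);EY=np.array([-EX[1],EX[0]])
def loc(P): P=np.atleast_2d(P); return np.c_[(P[:,:2]-O)@EX,(P[:,:2]-O)@EY,P[:,2]]
def lgo(x,y,z): w=O+x*EX+y*EY; go(w[0],w[1],z,-7.4)
E
python3 - <<'E'
from h import *
for cam in('top','scene'):
    d=np.load(f'pics/{cam}1.npy'); L=loc(unproj(cam,d,np.ones_like(d,bool)))
    for x in np.arange(.08,.26,.02):
        print(cam,round(x,2),[ (round(float(L[k,2].max()),2) if (k:=(abs(L[:,0]-x)<.01)&(abs(L[:,1]-y)<.02)).any() else None) for y in np.arange(-.16,.17,.04)])
    for r in arm.landmark_of(cam,'clamp_handle')[:1]+arm.landmark_of(cam,'casting'): print(r)
d=np.load('pics/scene1.npy'); p=cv2.cvtColor(cv2.imread('pics/scene1.png'),4).astype(int)
m=(p[...,0]>140)&(p[...,1]<70)&(p[...,2]<70); X=loc(unproj('scene',d,m)); X=X[(abs(X[:,0]-.1)<.04)&(abs(X[:,1])<.05)]
print('red',len(X),np.percentile(X,[3,50,97],axis=0).round(4))
arm.capture('scene')
for r in arm.landmark_of('scene','clamp_handle')[:1]+arm.landmark_of('scene','casting'): print(r['confidence'],r['xyz'])
lgo(.14,0,.25)
E
```

```text
top 0.08 [0.0, 0.0, 0.0, 0.01, 0.16, 0.01, 0.0, 0.0, 0.07]
top 0.1 [0.0, 0.0, 0.0, 0.19, 0.19, 0.19, 0.0, 0.0, 0.08]
top 0.12 [0.0, 0.0, 0.0, 0.19, 0.19, 0.19, 0.01, 0.0, 0.07]
top 0.14 [0.0, 0.0, 0.0, 0.0, 0.0, 0.0, 0.0, 0.0, 0.0]
top 0.16 [0.0, 0.0, 0.0, 0.0, 0.0, 0.0, 0.0, 0.0, 0.0]
top 0.18 [0.0, 0.0, 0.0, 0.0, 0.0, 0.0, 0.0, 0.0, 0.0]
top 0.2 [0.0, 0.0, 0.17, 0.0, 0.0, 0.0, 0.0, 0.04, 0.0]
top 0.22 [0.02, 0.21, 0.21, 0.21, 0.21, 0.21, 0.04, 0.04, 0.04]
top 0.24 [0.09, 0.2, 0.0, 0.21, 0.21, 0.21, 0.04, 0.04, 0.04]
{'xyz': [0.6224, 0.1437, 0.1857], 'confidence': 0.8}
{'xyz': [0.4839, -0.0361, -0.0002], 'confidence': 0.96}
{'xyz': [0.5181, 0.1547, 0.0406], 'confidence': 0.6}
scene 0.08 [0.0, 0.01, 0.0, 0.02, 0.16, 0.02, 0.0, 0.0, 0.08]
scene 0.1 [0.01, 0.0, 0.0, 0.19, 0.2, 0.19, 0.01, 0.0, 0.08]
scene 0.12 [0.01, 0.0, 0.0, 0.19, 0.19, 0.19, 0.01, 0.0, 0.08]
scene 0.14 [0.0, 0.01, 0.0, 0.01, 0.01, 0.01, 0.0, 0.01, 0.01]
scene 0.16 [0.0, 0.01, 0.0, 0.01, 0.0, 0.0, 0.0, 0.0, 0.0]
scene 0.18 [0.01, 0.0, 0.0, 0.0, 0.01, 0.0, 0.0, 0.0, 0.01]
scene 0.2 [0.0, 0.0, 0.17, 0.17, 0.0, 0.0, 0.01, 0.04, 0.02]
scene 0.22 [0.0, 0.22, 0.22, 0.22, 0.21, 0.21, 0.04, 0.04, 0.04]
scene 0.24 [None, 0.2, 0.16, 0.16, 0.21, 0.2, 0.04, 0.04, 0.04]
{'xyz': [0.6253, 0.1375, 0.1849], 'confidence': 0.67}
{'xyz': [0.4814, -0.0312, 0.0024], 'confidence': 0.96}
{'xyz': [0.5198, 0.15, 0.0402], 'confidence': 0.72}
{'xyz': [0.5172, 0.1543, 0.0013], 'confidence': 0.49}
{'xyz': [0.6232, 0.1363, 0.1841], 'confidence': 0.4}
red 159 [[ 0.1008 -0.0201  0.1849]
 [ 0.1066  0.0038  0.1916]
 [ 0.1111  0.0249  0.1944]]
0.61 [0.5939, 0.1431, 0.1391]
0.93 [0.4848, -0.0313, 0.0012]
0.76 [0.5214, 0.1548, 0.0214]
t 18.7 pos [0.5194 0.1519 0.2522] deg -7.44 tilt [-0.003 -0.001 -1.   ] F [-1.07  0.47  0.33] w 0.002 gf 0.0
  units [ 1.406 -0.003  0.019] spin -0.001
```

Request:
jog_arm([
  {"dx": 0.4,"dy": 0,"dz": 0,"spin": 0},
  {"dx": 0.8,"dy": 0,"dz": 0,"spin": 0},
  {"dx": 1,"dy": 0,"dz": 0,"spin": 0},
  {"dx": 1,"dy": 0,"dz": 0,"spin": 0},
])

```text
time_s: 19.2
position: [0.6197, 0.1387, 0.2527]
tool_rot: [3.135, -0.205, -0.003]
wrist_force: [-0.1, 0.2, -0.8]
gripper_width: 0.006
gripper_force: 0.0
```

Request:
jog_arm([
  {"dx": 0.4,"dy": 0,"dz": 0,"spin": 0},
  {"dx": 0.4,"dy": 0,"dz": 0.1,"spin": 0},
  {"dx": 0.4,"dy": 0,"dz": 0.35,"spin": 0},
  {"dx": 0.4,"dy": 0,"dz": 0.47,"spin": 0},
  {"dx": 0.4,"dy": 0,"dz": 0.47,"spin": 0},
  {"dx": 0.4,"dy": 0,"dz": 0.47,"spin": 0},
])

```text
time_s: 19.95
position: [0.6589, 0.1341, 0.2081]
tool_rot: [-3.135, 0.203, -0.002]
wrist_force: [0.0, -0.6, 0.5]
gripper_width: -0.001
gripper_force: 0.0
```

```bash
python3 - <<'E'
from h import *
print(loc(arm.get_obs()['position']))
lgo(.14,0.002,.205)
p,d=snap('scene','s5')
u,v=proj('scene',[.61,.14,.18])
cv2.imwrite('pics/c5.png',cv2.resize(cv2.imread('pics/s5.png')[v-50:v+70,u-60:u+80],(700,600),interpolation=2))
E
```

```text
[[1.40077548e-01 1.32689404e-04 2.08070462e-01]]
t 19.95 pos [0.6589 0.1341 0.2081] deg -7.42 tilt [ 0.001  0.    -1.   ] F [ 0.01 -0.64  0.54] w -0.001 gf 0.0
  units [-0.001 -0.019  0.031] spin -0.001
```

View pics/c5.png

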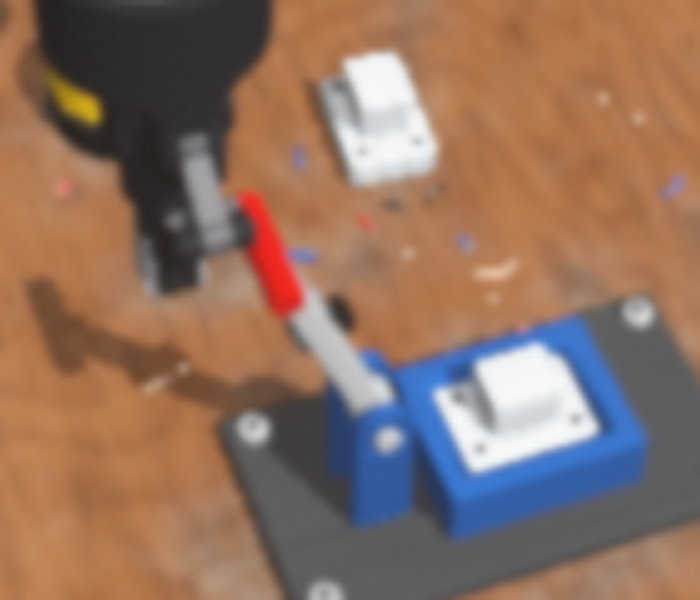

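The scene view shows the closed fingers behind the red bar (bar at (270,255), fingertips at (170,270)), and the casting sitting level in the pocket at (520,410). Push the handle toward the pocket.

Request:
jog_arm([
  {"dx": -0.12,"dy": -0.01,"dz": 0,"spin": 0},
  {"dx": -0.24,"dy": -0.01,"dz": 0,"spin": 0},
  {"dx": -0.36,"dy": -0.01,"dz": 0,"spin": 0},
  {"dx": -0.48,"dy": -0.01,"dz": 0,"spin": 0},
  {"dx": -0.6,"dy": -0.01,"dz": -0.02,"spin": 0},
  {"dx": -0.72,"dy": -0.01,"dz": -0.04,"spin": 0},
  {"dx": -0.84,"dy": -0.01,"dz": -0.04,"spin": 0},
  {"dx": -0.9,"dy": -0.01,"dz": -0.04,"spin": 0},
])

```text
time_s: 21.0
position: [0.5684, 0.1467, 0.21]
tool_rot: [3.135, -0.203, -0.002]
wrist_force: [1.5, -0.1, -0.8]
gripper_width: -0.002
gripper_force: 0.7
```

```bash
python3 - <<'E'
from h import *
print(loc(arm.get_obs()['position']))
lgo(.04,0.002,.21)
p,d=snap('scene','s6')
m=(p[...,0]>140)&(p[...,1]<70)&(p[...,2]<70); X=loc(unproj('scene',d,m)); X=X[(abs(X[:,0]-.03)<.09)&(abs(X[:,1])<.05)]
print('red',len(X),np.percentile(X,[3,50,97],axis=0).round(4))
E
```

```text
[[0.04865011 0.00100765 0.21000506]]
t 21.0 pos [0.5684 0.1467 0.21  ] deg -7.41 tilt [-0.002 -0.    -1.   ] F [ 1.47 -0.09 -0.79] w -0.002 gf 0.7
  units [-0.087 -0.01   0.   ] spin -0.0
red 86 [[0.0264 0.0028 0.1869]
 [0.0324 0.0165 0.1944]
 [0.0376 0.0252 0.1979]]
```

Request:
jog_arm([
  {"dx": -0.1,"dy": -0.01,"dz": 0,"spin": 0},
  {"dx": -0.21,"dy": -0.01,"dz": 0.04,"spin": 0},
  {"dx": -0.315,"dy": -0.01,"dz": 0.09,"spin": 0},
  {"dx": -0.42,"dy": -0.01,"dz": 0.155,"spin": 0},
  {"dx": -0.42,"dy": -0.01,"dz": 0.155,"spin": 0},
])

```text
time_s: 21.68
position: [0.5267, 0.1531, 0.1942]
tool_rot: [3.135, -0.203, -0.004]
wrist_force: [-1.4, -0.2, -0.8]
gripper_width: 0.003
gripper_force: 0.0
```

```bash
python3 - <<'E'
from h import *
print(loc(arm.get_obs()['position']))
lgo(.007,0.002,.1934)
p,d=snap('scene','s7')
m=(p[...,0]>140)&(p[...,1]<70)&(p[...,2]<70); X=loc(unproj('scene',d,m)); X=X[(abs(X[:,0]+.01)<.09)&(abs(X[:,1])<.05)]
print('red',len(X),np.percentile(X,[3,50,97],axis=0).round(4))
E
```

```text
[[0.00653868 0.00195498 0.19424481]]
t 21.68 pos [0.5267 0.1531 0.1942] deg -7.41 tilt [-0.002 -0.    -1.   ] F [-1.37 -0.2  -0.75] w 0.003 gf 0.0
  units [ 0.005 -0.     0.008] spin -0.0
red 80 [[-0.0135  0.0024  0.1662]
 [-0.0085  0.0179  0.1745]
 [-0.0025  0.0255  0.1774]]
```

Request:
jog_arm([
  {"dx": 0,"dy": 0,"dz": -0.13,"spin": 0},
  {"dx": 0,"dy": 0,"dz": -0.13,"spin": 0},
  {"dx": -0.1,"dy": 0,"dz": -0.13,"spin": 0},
  {"dx": -0.2,"dy": 0,"dz": -0.13,"spin": 0},
  {"dx": -0.2,"dy": 0,"dz": -0.1,"spin": 0},
  {"dx": -0.22,"dy": 0,"dz": 0,"spin": 0},
  {"dx": -0.26,"dy": 0,"dz": 0.06,"spin": 0},
  {"dx": -0.335,"dy": 0,"dz": 0.15,"spin": 0},
  {"dx": -0.405,"dy": 0,"dz": 0.245,"spin": 0},
  {"dx": -0.47,"dy": 0,"dz": 0.347,"spin": 0},
  {"dx": -0.52,"dy": 0,"dz": 0.455,"spin": 0},
  {"dx": -0.56,"dy": 0,"dz": 0.56,"spin": 0},
  {"dx": -0.56,"dy": 0,"dz": 0.56,"spin": 0},
])

```text
time_s: 23.35
position: [0.4719, 0.1599, 0.1378]
tool_rot: [3.134, -0.203, -0.003]
wrist_force: [-0.3, -0.0, 0.9]
gripper_width: -0.002
gripper_force: 0.0
```

```bash
python3 - <<'E'
from h import *
print(loc(arm.get_obs()['position']))
lgo(-.0545,0.002,.114)
p,d=snap('scene','s8')
m=(p[...,0]>140)&(p[...,1]<70)&(p[...,2]<70); X=loc(unproj('scene',d,m)); X=X[(abs(X[:,0]+.04)<.09)&(abs(X[:,1])<.05)]
print('red',len(X),np.percentile(X,[3,50,97],axis=0).round(4))
u,v=proj('scene',[.5,.152,.09])
cv2.imwrite('pics/c8.png',cv2.resize(cv2.imread('pics/s8.png')[v-50:v+50,u-60:u+60],(720,600),interpolation=2))
E
```

```text
[[-0.04875403  0.00164564  0.13778961]]
t 23.35 pos [0.4719 0.1599 0.1378] deg -7.43 tilt [-0.002 -0.001 -1.   ] F [-0.26 -0.02  0.87] w -0.002 gf 0.0
  units [-0.057 -0.004  0.238] spin -0.001
red 60 [[-0.0562  0.0076  0.1043]
 [-0.0502  0.0189  0.1134]
 [-0.0453  0.0254  0.117 ]]
```

View pics/c8.png

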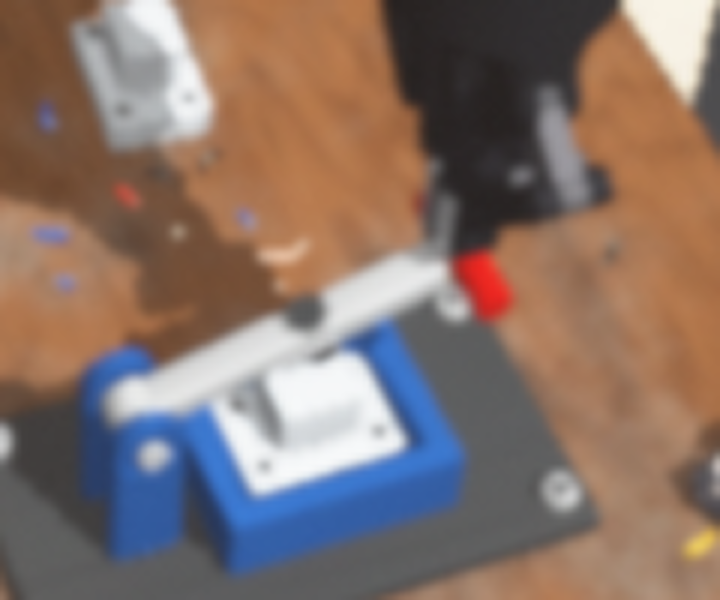

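The arm is nearly down, the fingertips are on top of the red bar (475,270), and the casting is level under the pad. Continue down, slowing near contact.

Request:
jog_arm([
  {"dx": -0.02,"dy": 0,"dz": 0.1,"spin": 0},
  {"dx": -0.04,"dy": 0,"dz": 0.17,"spin": 0},
  {"dx": -0.05,"dy": 0,"dz": 0.22,"spin": 0},
  {"dx": -0.055,"dy": 0,"dz": 0.25,"spin": 0},
  {"dx": -0.055,"dy": 0,"dz": 0.26,"spin": 0},
  {"dx": -0.055,"dy": 0,"dz": 0.26,"spin": 0},
])

```text
time_s: 24.15
position: [0.4671, 0.1609, 0.1134]
tool_rot: [3.135, -0.204, -0.0]
wrist_force: [-0.2, -0.2, 0.3]
gripper_width: 0.003
gripper_force: 0.0
```

Request:
jog_arm([
  {"dx": 0,"dy": 0,"dz": 0.01,"spin": 0},
  {"dx": 0,"dy": 0,"dz": 0.02,"spin": 0},
  {"dx": 0,"dy": 0,"dz": 0.03,"spin": 0},
  {"dx": 0,"dy": 0,"dz": 0.03,"spin": 0},
])

```text
time_s: 24.65
position: [0.4673, 0.161, 0.1104]
tool_rot: [-3.135, 0.204, -0.0]
wrist_force: [0.3, 0.0, -0.5]
gripper_width: -0.001
gripper_force: 0.0
```

Request:
jog_arm([
  {"dx": 0,"dy": 0,"dz": 0.01,"spin": 0},
  {"dx": 0,"dy": 0,"dz": 0.02,"spin": 0},
  {"dx": 0,"dy": 0,"dz": 0.02,"spin": 0},
])

```text
time_s: 25.02
position: [0.4672, 0.1609, 0.1084]
tool_rot: [3.135, -0.204, 0.0]
wrist_force: [0.0, -0.4, 0.2]
gripper_width: -0.003
gripper_force: 0.0
```

Request:
jog_arm([
  {"dx": 0,"dy": 0,"dz": 0.01,"spin": 0},
  {"dx": 0,"dy": 0,"dz": 0.02,"spin": 0},
  {"dx": 0,"dy": 0,"dz": 0.02,"spin": 0},
])

```text
time_s: 25.4
position: [0.4673, 0.1609, 0.1064]
tool_rot: [3.135, -0.204, 0.0]
wrist_force: [0.5, -0.3, 0.7]
gripper_width: 0.001
gripper_force: 0.0
```

Request:
jog_arm([
  {"dx": 0,"dy": 0,"dz": 0.01,"spin": 0},
  {"dx": 0,"dy": 0,"dz": 0.02,"spin": 0},
  {"dx": 0,"dy": 0,"dz": 0.02,"spin": 0},
])

```text
time_s: 25.78
position: [0.4673, 0.161, 0.1051]
tool_rot: [3.135, -0.204, -0.0]
wrist_force: [-3.0, -0.7, 5.0]
gripper_width: -0.0
gripper_force: 2.5
```

```bash
python3 - <<'E'
from h import *
print(loc(arm.get_obs()['position']))
p,d=snap('scene','s9')
m=(p[...,0]>140)&(p[...,1]<70)&(p[...,2]<70); X=loc(unproj('scene',d,m)); X=X[(abs(X[:,0]+.04)<.09)&(abs(X[:,1])<.05)]
print('red',len(X),np.percentile(X,[3,50,97],axis=0).round(4)); go(.5,.2,.1)
E
```

```text
[[-0.05340198  0.00211992  0.1051185 ]]
red 57 [[-0.06    0.0104  0.073 ]
 [-0.0551  0.0194  0.0815]
 [-0.0503  0.0267  0.0854]]
t 25.82 pos [0.4673 0.161  0.1051] deg -7.44 tilt [-0. -0. -1.] F [-2.33  0.27  6.23] w 0.001 gf 2.7
  units [ 0.273 -0.429  0.051] spin 0
```

Request:
jog_arm([
  {"dx": 0,"dy": 0,"dz": 0.005,"spin": 0},
  {"dx": 0,"dy": 0,"dz": 0.01,"spin": 0},
  {"dx": 0,"dy": 0,"dz": 0.01,"spin": 0},
  {"dx": 0,"dy": 0,"dz": 0.01,"spin": 0},
])

```text
time_s: 26.32
position: [0.4673, 0.161, 0.1048]
tool_rot: [3.135, -0.204, -0.001]
wrist_force: [-5.0, -0.9, 10.3]
gripper_width: -0.002
gripper_force: 4.9
```

Snug at about 10 N on the handle (roughly 19 N at the pad). Let go by backing off straight up, then check.

Request:
jog_arm([
  {"dx": 0,"dy": 0,"dz": 0,"spin": 0},
  {"dx": 0,"dy": 0,"dz": 0,"spin": 0},
  {"dx": 0,"dy": 0,"dz": -0.05,"spin": 0},
  {"dx": 0,"dy": 0,"dz": -0.2,"spin": 0},
  {"dx": 0,"dy": 0,"dz": -0.6,"spin": 0},
  {"dx": 0,"dy": 0,"dz": -1,"spin": 0},
  {"dx": 0,"dy": 0,"dz": -1,"spin": 0},
])

```text
time_s: 27.2
position: [0.4698, 0.1615, 0.2086]
tool_rot: [-3.132, 0.204, -0.014]
wrist_force: [0.9, -0.4, 0.5]
gripper_width: -0.0
gripper_force: 0.0
```

Request:
jog_arm([
  {"dx": -0.4,"dy": 0.4,"dz": 0,"spin": 0},
  {"dx": -0.8,"dy": 0.8,"dz": 0,"spin": 0},
  {"dx": -0.8,"dy": 0.8,"dz": 0,"spin": 0},
  {"dx": -0.8,"dy": 0.8,"dz": 0,"spin": 0},
])

```text
time_s: 27.7
position: [0.3776, 0.092, 0.2034]
tool_rot: [-3.135, 0.204, -0.001]
wrist_force: [0.4, -0.9, -0.0]
gripper_width: 0.001
gripper_force: 0.0
```

```bash
python3 - <<'E'
from h import *
go(.5,.15,.2)
p,d=snap('scene','s10')
m=(p[...,0]>140)&(p[...,1]<70)&(p[...,2]<70); X=loc(unproj('scene',d,m)); X=X[(abs(X[:,0]+.04)<.09)&(abs(X[:,1])<.05)]
print('red',len(X),np.percentile(X,[3,50,97],axis=0).round(4))
u,v=proj('scene',[.5,.152,.07])
cv2.imwrite('pics/c10.png',cv2.resize(cv2.imread('pics/s10.png')[v-50:v+50,u-60:u+60],(720,600),interpolation=2))
E
```

```text
t 27.7 pos [0.3776 0.092  0.2034] deg -7.46 tilt [ 0.001  0.    -1.   ] F [ 0.38 -0.87 -0.01] w 0.001 gf 0.0
  units [ 1.138 -0.735  0.035] spin 0
red 122 [[-0.0606 -0.0184  0.074 ]
 [-0.0551  0.007   0.0827]
 [-0.0502  0.0252  0.0852]]
```

View pics/c10.png

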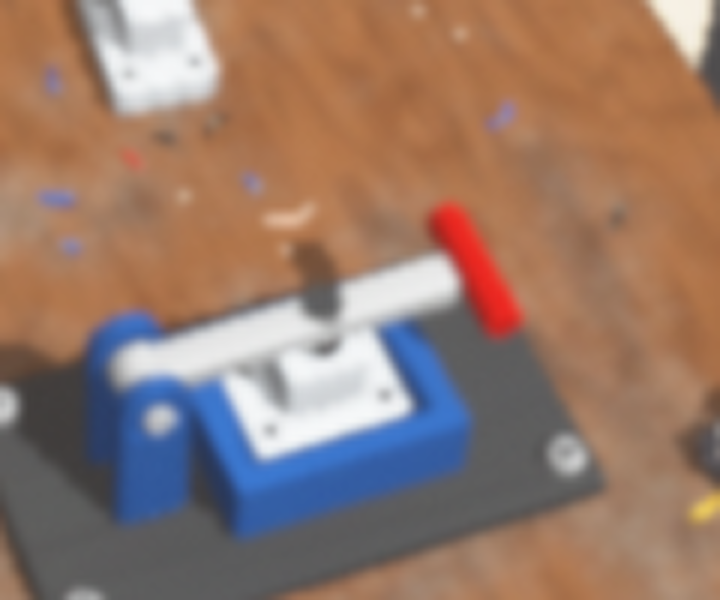

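The clamp lies down with its pad on the neck at (325,345), the casting is seated, and the robot is clear.

```bash
python3 -c "
from plant import arm
print(arm.sign_off())"
```

```text
the job is handed in; nothing more can be done
None
```

The right-hand casting is in the pocket flange-down, pressed onto the hard stop and held there for about 1 s at about 22 N. The clamp is pressed snugly down on it and left there with the robot clear, and the job was handed in at about 28 s (no verdict was returned).

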